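Feel out the hidden catch in a thermal imager's grip rail

ROBOT

A 6-joint arm with a two-finger parallel gripper is mounted at the origin on the work surface. World frame = base frame: x ahead of the robot, y to its left, z up, the work surface at z = 0. Lengths are in m, angles in rad, forces in N, time in s.
With the tool pointing down it reaches from about 0.225 to 0.725 m from the base axis. Payload 3.1 kg.
Tool frame: the origin (TCP) lies between the finger pads; the fingertips stand 19 mm ahead of it and the grasp point (between the pads) is the TCP; y points along the fingers, x is the direction in which the jaws open and shut, and the axes are right-handed (so a half turn about y gives the same grasp; the last joint's range is limited). The gripper opens to 85 mm and grips with 20 to 120 N. Pads are 22 mm wide; open, the fingers measure 114 mm over their backs; the gripper's body (76 mm by 85 mm) begins 54 mm behind the grasp point. The pads swing forward as they close: fully open they stand 13 mm farther back than shut.
Start: joints at [1.099, 0.048, 0.099, 1.622, 0, 1.443], TCP at [0.177, 0.494, 0.219] pointing down, gripper open.
Joint ranges: [-2.91, 2.91], [-0.99, 1.94], [-1.21, 1.42], [-2.12, 2.29], [-1.49, 1.47], [-3.14, 3.14]. Speed limits (rad/s): [2.79, 2.79, 3.14, 3.14, 3.14, 3.14].

INTERFACE

Orientations are given as a 3x3 rotation matrix whose columns are the frame's x, y, z axes.
In Python, from bench import r, read_camera, calibration, workorder gives the robot as it stands. The module is installed in compiled form; this text tells all that it offers.
- The arm moves only by the shell command python3 -m inch 'ROWS' [OPENING] [FORCE]. ROWS is text: rows parted by semicolons, each of 6 numbers parted by spaces: the shift along the world's x, y, z in mm, then the turn, a rotation vector about the world's x, y, z in degrees. A call has 1 to 12 rows; each row is the pose to reach, as a shift and turn from the pose commanded when the call began; what a row does not reach only later rows make up. A row lasts 1/12 s, in which the tool goes at most 41.7 mm and 7.16 degrees, less where a joint would pass 70% of its speed; a pose out of reach is approached as far as the arm can. A call with a gripper value outside its range is refused whole. OPENING is the opening, from 0 (shut) to 1 (fully open), set as the call begins (- or left out, the last holds). The fingers move at their own pace and stop on an object; FORCE is the grip in N (left out, the last holds). Time passes only in rows, so rows that repeat a pose let the fingers close. It gives the time, the measured TCP pose, the force and the opening at its end, in the units of the state.
- r.sense(): the state, without advancing time (a new reading comes with each control period).
- read_camera(name): name is "side" or "top" or "wrist"; returns the picture (480x640x3 uint8, red, green, blue); there is no depth.
- calibration(name): a dict with "intrinsics" (3x3 intrinsics, pixels), "origin" and "rotation" of the camera in the world; the wrist camera has in their place "tool_from_camera" (4x4, takes a point from camera to tool coordinates, whose origin is the TCP and whose axes are the tool frame's). Camera axes: x right, y up, looking along -z (the intrinsics and any distortion apply to the point x, -y, -z); pixel columns grow to the right and rows downward; lengths in m; the calibration is good to about 2 mm. A picture is of the moment at which its call begins: read the wrist's pose just before it. calibration takes no time and is no camera call.
- workorder.close_job(): hands the job in, once; it reports no verdict.
The state is a dict: "time": time; "q": joint angles; "joint_velocities": joint speeds; "joint_efforts": joint torques, N m; "ee_pos": TCP position; "orientation": TCP orientation; "ft_force": force on the tool from outside, world axes, zero at the start; "ft_torque": the same for the moment, N m; "opening": opening from 0.0 (shut) to 1.0 (fully open).
Only numpy, scipy, OpenCV 4.12 (cv2) and the standard library are available. Lean on these libraries where they do the work, as an engineer would, in place of code of your own. Each camera call takes 0.05 s, during which the arm holds its last target. There are 200 camera calls.

TASK

The black grip rail along the robot-side top edge of the white thermal-imager housing hides a pocket with a release catch somewhere along it. With the gripper shut, touch the rail on its white dot, slide the fingertips gently along the top of the rail from there until they find the pocket, then press the catch inside fully down (it stays down) and take the hand away. Use fingertips only, never press the housing hard, and leave the lens, the spray can and the circuit module where they are.

Things in the scene. Friction and masses are not known exactly. Their poses are not given: they have to be found in the camera images.
- housing: White box, 220 (x) x 340 (y) x 75 mm high, fixed to the bench; origin at the centre of its underside, z up, x away from the robot, y along the rail. A black lens barrel sticks out of its far face. A matt black grip rail, 58 mm wide (x), 330 mm long (y), stands 25 mm proud on its near (-x) top edge; rail centre line at x = -81 mm, flat top at z = 100 mm.
- rail_mid (a point): Middle of the rail, on its level top. One pocket, open only upwards, 48 x 48 mm, is let into the rail on its centre line, its centre anywhere from 45 mm to the -y side to 45 mm to the +y side of this point (not otherwise reported: find it by touch or eye). The pocket's floor is the catch: a black plate, 10 mm below the rail top when up, 18 mm when fully pressed.
- dot (a point): Centre of the white dot, 14 mm across, on the rail's top face and centre line, 125 mm towards -y from the rail's middle; axes as the housing's, so the sweep runs along its +y.
- rail_far_end (a point): The other (+y) end of the rail: on its top face and centre line, 290 mm along +y from the dot.
- catch (a joint): How far the catch in the pocket is pressed, m: 0 up, 0.008 fully down. Moves straight down against about 4 N of friction, has no spring and stays where it is left.
- lens_mid (a point): Centre (half-way up) of a loose dark lens, 48 mm across and 30 mm high, standing on the housing's lid (75 mm above the bench) behind the rail.
- can_mid (a point): Centre of a loose spray can, 52 mm across and 130 mm high, upright on the bench.
- module_mid (a point): 15 mm above the underside of a loose green circuit module, 50 x 70 mm and about 32 mm high, lying on the bench.

How it is judged:
On the way, in this order (a step that is already met when the one before it is completed fails the run):
1. the fingertips touch the rail on the white dot (within 20 mm along it), catch still up (contact force between the fingers and housing above 0.3 N and x of the grasp point in the frame of dot between -0.04 and 0.04 m and z of the grasp point in the frame of dot below 0.05 m and y of the grasp point in the frame of dot between -0.02 and 0.02 m and value of joint catch below 0.002 m), for 0.05 s.
2. the fingertips touch the rail again or still 28 to 60 mm along from the dot, short of the pocket's middle, catch still up (contact force between the fingers and housing above 0.3 N and x of the grasp point in the frame of dot between -0.04 and 0.04 m and z of the grasp point in the frame of dot below 0.05 m and y of the grasp point in the frame of dot between 0.028 and 0.06 m and value of joint catch below 0.002 m), for 0.05 s.
3. the catch is pressed down by the fingers (value of joint catch above 0.0065 m and contact force between the fingers and housing above 0.3 N), for 0.05 s.
At the end, for the whole second after the job is handed in: The catch is at least 6.5 mm down of its 8 mm, and the lens, can and module are within 20 mm of where they stood (value of joint catch above 0.0065 m and distance of each of lens_mid, can_mid, module_mid from where it was at the start of the episode below 0.02 m); the robot touches nothing.
It fails at once if the hand presses on the housing with more than 45 N (contact force between the fingers and housing above 45 N).
It fails at once if the lens is shifted or lifted by more than 20 mm (distance of lens_mid from where it was at the start of the episode above 0.02 m).
It fails at once if the spray can is shifted or lifted by more than 20 mm (distance of can_mid from where it was at the start of the episode above 0.02 m).
It fails at once if the circuit module is shifted or lifted by more than 20 mm (distance of module_mid from where it was at the start of the episode above 0.02 m).
It also fails if it takes over 58 s, if anything falls off the work surface, if the arm or the gripper's body presses on something with over 40 N, if the wrist force passes 120 N, or if a joint passes its speed limit or range.

## Working session

There is one attempt and no reset: what is moved stays moved. The work goes in short steps, Python scripts to look and compute and a shell command to move; the robot and the scene stay as the last step left them, time stands still between calls to the robot, and variables do not carry over. Pictures are saved under pics/ and viewed, about 8 in all and at most 12, crops included, and the job is handed in when it is done.

```bash
mkdir -p pics
cat > h.py <<'E'
import numpy as np, cv2
from bench import r, read_camera, calibration
def ray(name,u,v,s=None):
    c=calibration(name); K=np.array(c["intrinsics"])
    d=np.linalg.inv(K)@[u,v,1]; d=np.array([d[0],-d[1],-d[2]])
    if name=="wrist":
        T=np.array(c["tool_from_camera"]); R=np.array(s["orientation"]); 
        return np.array(s["ee_pos"])+R@T[:3,3], R@T[:3,:3]@d
    return np.array(c["origin"]), np.array(c["rotation"])@d
def onplane(name,u,v,z,s=None):
    o,d=ray(name,u,v,s); return o+d*(z-o[2])/d[2]
E
python3 - <<'E'
from h import *
s=r.sense(); print(s["time"],s["ee_pos"],np.round(s["orientation"],3).tolist(),s["ft_force"],s["opening"])
print({k:(np.round(v,3).tolist() if not isinstance(v,str) else v) for k,v in calibration("top").items()})
print(calibration("side").keys())
for n in("top","side"):
    cv2.imwrite(f"pics/{n}1.png",read_camera(n)[:,:,::-1])
E
```

```text
0.0 [0.17667254 0.49368228 0.21739486] [[0.337, -0.001, -0.941], [0.941, -0.002, 0.337], [-0.002, -1.0, 0.0]] [ 0.25795627 -0.50783011 -0.63258773] 0.9960237250024829
{'intrinsics': [[561.571, 0.0, 311.617], [0.0, 561.571, 242.625], [0.0, 0.0, 1.0]], 'origin': [0.385, -0.002, 1.269], 'rotation': [[-0.023, 0.984, -0.177], [-1.0, -0.025, -0.006], [-0.011, 0.177, 0.984]]}
dict_keys(['intrinsics', 'origin', 'rotation'])
```

View pics/top1.png

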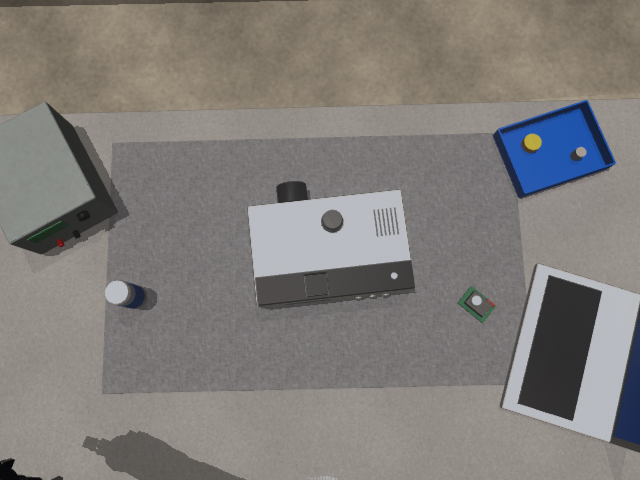

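View pics/side1.png

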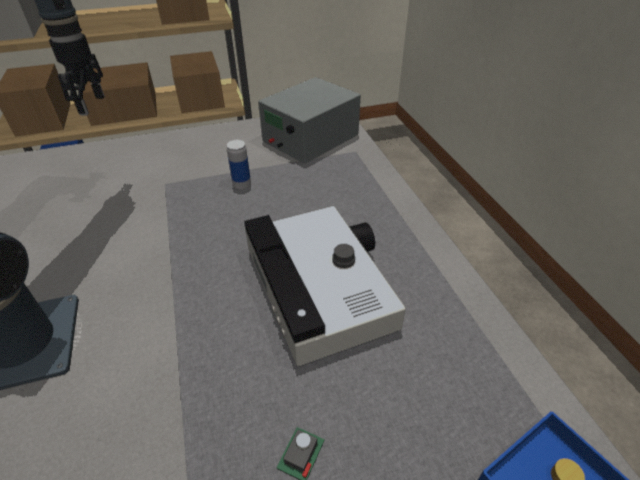

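The top view shows the dot at about (394,276), the rail running left to about (257,291), and the pocket outline at about (316,285). The lens is at (332,220), the can at (125,293) and the module at (477,303).

Run:
```python
from h import *
im=cv2.imread("pics/top1.png"); g=cv2.cvtColor(im,cv2.COLOR_BGR2GRAY)
c=np.zeros_like(g); c[268:285,386:403]=g[268:285,386:403]>120
n,l,st,ce=cv2.connectedComponentsWithStats(c); print(st,ce)
k=st[1:,4].argmax()+1; d=onplane("top",*ce[k],.1)
# rail dark region
m=(g<75).astype(np.uint8); m[:, :240]=0; m[:, 425:]=0; m[:255]=0; m[315:]=0
n,l,st,_=cv2.connectedComponentsWithStats(m); k=st[1:,4].argmax()+1
co=max(cv2.findContours((l==k).astype(np.uint8),0,2)[0],key=cv2.contourArea)
q=cv2.approxPolyDP(co,5,True)[:,0]; print(q.tolist())
print("dot",d); 
for p in q: print(p,onplane("top",*map(float,p),.1).round(4))
print("pocket",onplane("top",316.,285.,.1), "lens",onplane("top",332.,218.,.105),"can",onplane("top",118.,293.,.13),"mod",onplane("top",477.,303.,.015))
cv2.imwrite("pics/crop1.png",cv2.resize(im[240:320,240:430],None,fx=4,fy=4,interpolation=cv2.INTER_CUBIC))
```

```text
[[     0      0    640    480 307166]
 [   391    272      7      7     34]] [[319.49177969 239.49604123]
 [393.76470588 275.26470588]]
[[410, 261], [303, 274], [313, 276], [306, 299], [259, 305], [272, 309], [410, 289]]
dot [ 0.5220183  -0.16484805  0.1       ]
[410 261] [ 0.5513 -0.2004  0.1   ]
[303 274] [0.5294 0.0248 0.1   ]
[313 276] [0.5246 0.004  0.1   ]
[306 299] [0.477  0.0197 0.1   ]
[259 305] [0.4669 0.1175 0.1   ]
[272 309] [0.458  0.0906 0.1   ]
[410 289] [ 0.4925 -0.1972  0.1   ]
pocket [ 0.50561341 -0.00182859  0.1       ] lens [ 0.64677873 -0.03932068  0.105     ] can [0.4960888  0.40156356 0.13      ] mod [ 0.46558009 -0.35802561  0.015     ]
```

View pics/crop1.png

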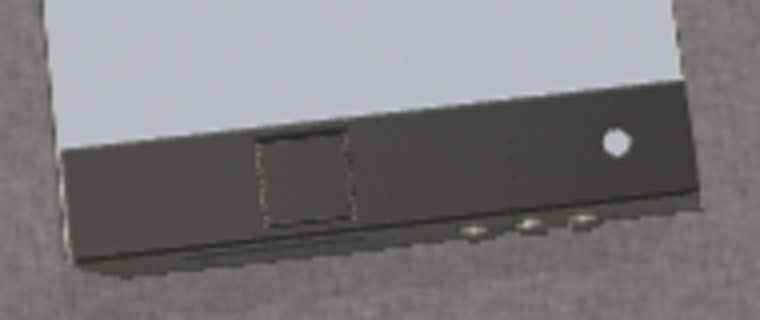

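The outlined pocket centre is at crop (306,179), about 163 mm from the dot, which is in the allowed range. The rail points about 5.6° from world +y towards -x.

```bash
python3 -m inch '19 -36 0 0 0 3;38 -72 0 0 0 6;57 -108 0 0 0 9;76 -144 0 0 0 12;95 -180 0 0 0 15;114 -216 0 0 0 18;133 -252 0 0 0 21;152 -288 0 0 0 24;171 -324 0 0 0 25;190 -360 0 0 0 25;209 -396 0 0 0 25;228 -432 0 0 0 25' 0 20; python3 -m inch '19 -36 -6 0 0 0;38 -72 -12 0 0 0;57 -108 -18 0 0 0;76 -144 -24 0 0 0;95 -180 -30 0 0 0;114 -216 -36 0 0 0;117 -226 -40 0 0 0;117 -226 -40 0 0 0;117 -226 -40 0 0 0'
python3 - <<'E'
from h import *
s=r.sense(); print(s["time"],s["ee_pos"],np.round(s["orientation"],3).tolist(),s["ft_force"],s["opening"])
im=read_camera("wrist"); cv2.imwrite("pics/w1.png",im[:,:,::-1])
g=cv2.cvtColor(im,cv2.COLOR_RGB2GRAY)
E
```

```text
time: 1.1
ee_pos: [0.4052, 0.0603, 0.2183]
orientation: [[-0.092, -0.0, -0.996], [0.996, 0.0, -0.092], [0.0, -1.0, 0.0]]
ft_force: [1.3, 0.8, 1.1]
opening: 0.001
time: 1.85
ee_pos: [0.5211, -0.1635, 0.1774]
orientation: [[-0.091, -0.003, -0.996], [0.996, 0.002, -0.091], [0.002, -1.0, 0.003]]
ft_force: [0.1, -0.4, 0.2]
opening: 0.004
1.85 [ 0.52106552 -0.16353798  0.17743196] [[-0.091, -0.003, -0.996], [0.996, 0.002, -0.091], [0.002, -1.0, 0.003]] [ 0.07182455 -0.42112201  0.21912202] 0.003646964847034341
```

View pics/w1.png

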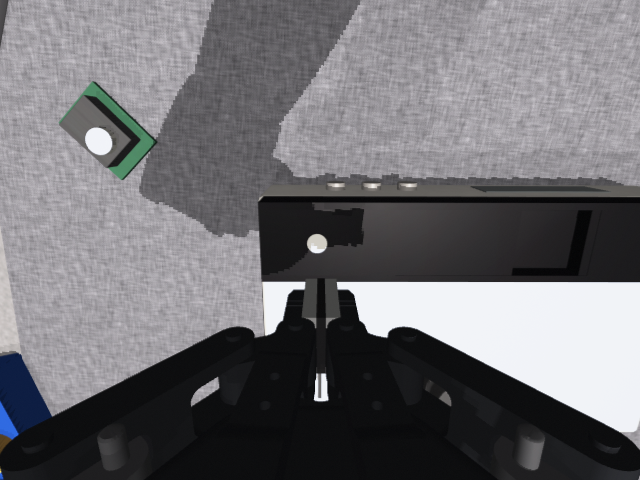

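The wrist view shows the dot at (317,243) just ahead of the fingers, with the rail level in the image. The pocket's far edge is at about u=590 and its v range is 211–275. The lens is out of view.

```bash
python3 - <<'E'
from h import *
s=r.sense()
for n,p in dict(dot=(317,243),railL=(260,241),far1=(592,211),far2=(585,275),near=(500,243),top_r=(639,200),top_l=(260,201),bot_r=(639,281),bot_l=(265,281)).items(): print(n,onplane("wrist",*map(float,p),.1,s).round(4))
E
python3 -m inch '1 -1 -15 0 0 0;1 -1 -30 0 0 0;1 -1 -42 0 0 0;1 -1 -46 0 0 0;1 -1 -50 0 0 0;1 -1 -50 0 0 0'
```

```text
dot [ 0.5239 -0.1656  0.1   ]
railL [ 0.5261 -0.2055  0.1   ]
far1 [0.4838 0.0199 0.1   ]
far2 [0.5303 0.0294 0.1   ]
near [ 0.5121 -0.0376  0.1   ]
top_r [0.4734 0.0495 0.1   ]
top_l [ 0.4977 -0.2068  0.1   ]
bot_r [0.5313 0.07   0.1   ]
bot_l [ 0.5561 -0.2005  0.1   ]
time: 2.4
ee_pos: [0.5225, -0.1638, 0.1282]
orientation: [[-0.093, -0.001, -0.996], [0.996, 0.0, -0.093], [0.001, -1.0, 0.001]]
ft_force: [0.7, 0.6, -0.3]
opening: -0.003
```

```bash
python3 -m inch '1 -1 -2 0 0 0;1 -1 -4 0 0 0;1 -1 -6 0 0 0;1 -1 -7 0 0 0;1 -1 -8 0 0 0;1 -1 -8 0 0 0'
```

```text
time: 2.9
ee_pos: [0.5239, -0.1658, 0.1205]
orientation: [[-0.092, -0.0, -0.996], [0.996, 0.0, -0.092], [0.0, -1.0, 0.0]]
ft_force: [-0.3, -0.7, -0.9]
opening: 0.001
```

```bash
python3 -m inch '0 0 -0.5 0 0 0;0 0 -1 0 0 0;0 0 -1 0 0 0'; python3 -m inch '0 0 -0.5 0 0 0;0 0 -1 0 0 0;0 0 -1 0 0 0'
```

```text
time: 3.15
ee_pos: [0.5239, -0.1658, 0.1196]
orientation: [[-0.092, -0.0, -0.996], [0.996, 0.0, -0.092], [0.0, -1.0, 0.0]]
ft_force: [-0.6, 0.5, -0.2]
opening: 0.0
time: 3.4
ee_pos: [0.5239, -0.1657, 0.1185]
orientation: [[-0.092, -0.0, -0.996], [0.996, 0.0, -0.092], [0.0, -1.0, 0.0]]
ft_force: [0.4, 0.0, 0.9]
opening: 0.0
```

```bash
python3 -m inch '0 0 -0.5 0 0 0;0 0 -0.5 0 0 0;0 0 -0.5 0 0 0'; python3 -m inch '0 0 -0.5 0 0 0;0 0 -0.5 0 0 0;0 0 -0.5 0 0 0'
```

```text
time: 3.65
ee_pos: [0.5239, -0.1657, 0.1181]
orientation: [[-0.092, -0.0, -0.996], [0.996, -0.0, -0.092], [-0.0, -1.0, 0.0]]
ft_force: [0.2, -0.3, 0.7]
opening: 0.002
time: 3.9
ee_pos: [0.5239, -0.1657, 0.1176]
orientation: [[-0.092, -0.0, -0.996], [0.996, 0.0, -0.092], [0.0, -1.0, 0.0]]
ft_force: [0.2, -0.3, -0.4]
opening: 0.002
```

```bash
python3 -m inch '0 0 -0.5 0 0 0;0 0 -0.5 0 0 0;0 0 -0.5 0 0 0'; python3 -m inch '0 0 -0.5 0 0 0;0 0 -0.5 0 0 0;0 0 -0.5 0 0 0'
```

```text
time: 4.15
ee_pos: [0.5239, -0.1657, 0.117]
orientation: [[-0.092, -0.0, -0.996], [0.996, 0.0, -0.092], [0.0, -1.0, 0.0]]
ft_force: [-0.2, -1.0, 0.4]
opening: 0.001
time: 4.4
ee_pos: [0.5239, -0.1657, 0.1166]
orientation: [[-0.092, -0.0, -0.996], [0.996, 0.0, -0.092], [0.0, -1.0, 0.0]]
ft_force: [0.1, 0.2, -0.9]
opening: 0.001
```

```bash
python3 -m inch '0 0 -0.5 0 0 0;0 0 -0.5 0 0 0;0 0 -0.5 0 0 0'; python3 -m inch '0 0 -0.5 0 0 0;0 0 -0.5 0 0 0;0 0 -0.5 0 0 0'; python3 -m inch '0 0 -0.5 0 0 0;0 0 -0.5 0 0 0;0 0 -0.5 0 0 0'
```

```text
time: 4.65
ee_pos: [0.5239, -0.1657, 0.1161]
orientation: [[-0.092, -0.0, -0.996], [0.996, 0.0, -0.092], [0.0, -1.0, 0.0]]
ft_force: [-0.0, 0.5, 0.3]
opening: 0.0
time: 4.9
ee_pos: [0.5239, -0.1657, 0.1155]
orientation: [[-0.092, -0.0, -0.996], [0.996, 0.0, -0.092], [0.0, -1.0, 0.0]]
ft_force: [0.4, 0.0, 0.4]
opening: -0.002
time: 5.15
ee_pos: [0.524, -0.1657, 0.1151]
orientation: [[-0.092, -0.0, -0.996], [0.996, 0.0, -0.092], [0.0, -1.0, 0.0]]
ft_force: [-0.3, -0.8, -0.7]
opening: 0.004
```

```bash
python3 -m inch '0 0 -0.5 0 0 0;0 0 -0.5 0 0 0;0 0 -0.5 0 0 0'|grep -E 'ee_pos|force'; python3 -m inch '0 0 -0.5 0 0 0;0 0 -0.5 0 0 0;0 0 -0.5 0 0 0'|grep -E 'ee_pos|force'; python3 -m inch '0 0 -0.5 0 0 0;0 0 -0.5 0 0 0;0 0 -0.5 0 0 0'|grep -E 'ee_pos|force'
python3 - <<'E'
from h import *
im=read_camera("side"); cv2.imwrite("pics/s2.png",cv2.resize(im[180:380,200:440,::-1],None,fx=3,fy=3,interpolation=cv2.INTER_CUBIC))
E
```

```text
ee_pos: [0.5239, -0.1657, 0.1146]
ft_force: [-0.5, 0.6, 0.6]
ee_pos: [0.5239, -0.1657, 0.1141]
ft_force: [-1.0, -0.9, -0.6]
ee_pos: [0.5239, -0.1657, 0.1136]
ft_force: [0.1, 0.3, 0.5]
```

View pics/s2.png

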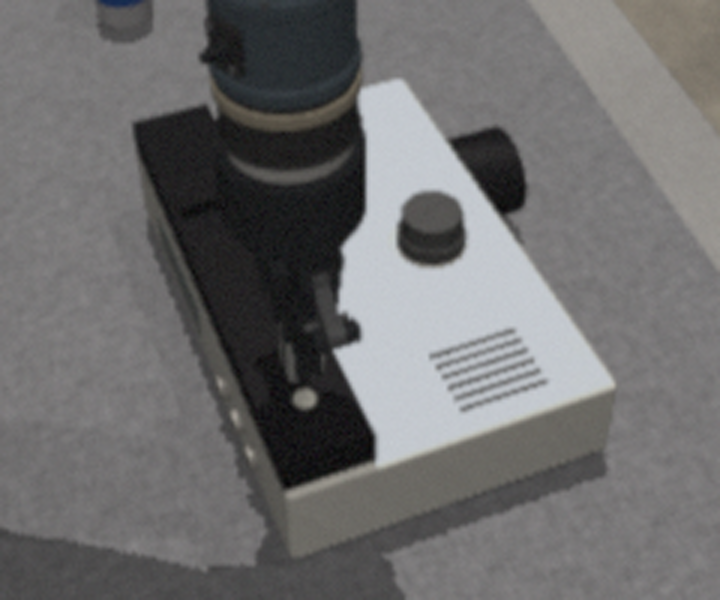

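The fingertips look to be at about (295,378) in the side crop, still a few mm above the dot at (305,398), and there is no force yet. The lens is undisturbed, so I carry on down gently.

```bash
for i in 1; do :; done; python3 -m inch '0 0 -0.5 0 0 0;0 0 -1 0 0 0;0 0 -1 0 0 0'|grep -E 'ee_pos|force'; python3 -m inch '0 0 -0.5 0 0 0;0 0 -0.5 0 0 0;0 0 -0.5 0 0 0'|grep -E 'ee_pos|force'; python3 -m inch '0 0 -0.5 0 0 0;0 0 -0.5 0 0 0;0 0 -0.5 0 0 0'|grep -E 'ee_pos|force'
```

```text
ee_pos: [0.5239, -0.1657, 0.1125]
ft_force: [-0.0, -0.2, 0.3]
ee_pos: [0.5239, -0.1657, 0.112]
ft_force: [-0.5, 0.3, 1.3]
ee_pos: [0.524, -0.1657, 0.1116]
ft_force: [0.3, -0.3, -0.0]
```

```bash
python3 -m inch '0 0 -0.5 0 0 0;0 0 -0.5 0 0 0;0 0 -0.5 0 0 0'|grep -E 'ee_pos|force'; python3 -m inch '0 0 -0.5 0 0 0;0 0 -0.5 0 0 0;0 0 -0.5 0 0 0'|grep -E 'ee_pos|force'
```

```text
ee_pos: [0.5239, -0.1657, 0.1111]
ft_force: [-0.3, 0.3, 1.0]
ee_pos: [0.5239, -0.1657, 0.1106]
ft_force: [0.5, 0.8, -0.4]
```

No contact 9 mm below the nominal height. I'll check the dot's height by triangulation.

Run:
```python
from h import *
im=cv2.imread("pics/side1.png"); g=cv2.cvtColor(im,cv2.COLOR_BGR2GRAY)
c=np.zeros_like(g); c[305:322,293:311]=g[305:322,293:311]>110
n,l,st,ce=cv2.connectedComponentsWithStats(c); k=st[1:,4].argmax()+1; print(st[k],ce[k])
(a,da),(b,db)=ray("top",393.76,275.26),ray("side",*ce[k])
t=np.linalg.lstsq(np.c_[da,-db],b-a,rcond=None)[0]; print(a+t[0]*da,b+t[1]*db, onplane("side",*ce[k],.1))
s=r.sense(); print(s["time"],s["ee_pos"],s["ft_force"],s["joint_efforts"])
im=read_camera("wrist"); cv2.imwrite("pics/w2.png",im[:,:,::-1])
```

```text
[298 310   7   6  38] [301.  312.5]
[ 0.52214551 -0.16497761  0.09900158] [ 0.52279995 -0.16501699  0.0990838 ] [ 0.52264191 -0.16573036  0.1       ]
7.2 [ 0.52394952 -0.16571084  0.11056379] [ 0.52051677  0.80111034 -0.40466946] [-5.24149982e-04 -3.63406348e+01  3.19458640e+01 -6.45524415e-04
 -2.97924898e-04  6.28860846e-06]
```

View pics/w2.png

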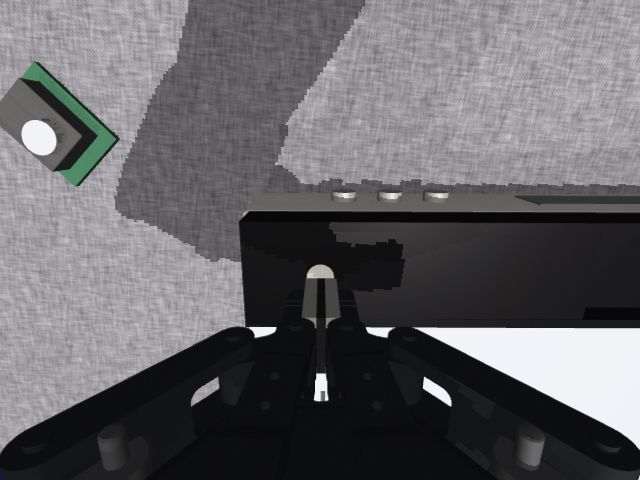

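The wrist view shows the tips at about (321,278), covering half of the dot at (320,272). Triangulation puts the rail top at z=0.099, so the tips must be shorter than nominal. I keep descending gently.

```bash
python3 -m inch '0 0 -0.5 0 0 0;0 0 -0.5 0 0 0;0 0 -0.5 0 0 0'|grep -E 'ee_pos|force'; python3 -m inch '0 0 -0.5 0 0 0;0 0 -0.5 0 0 0;0 0 -0.5 0 0 0'|grep -E 'ee_pos|force';python3 -m inch '0 0 -0.5 0 0 0;0 0 -0.5 0 0 0;0 0 -0.5 0 0 0'|grep -E 'ee_pos|force'; python3 -m inch '0 0 -0.5 0 0 0;0 0 -0.5 0 0 0;0 0 -0.5 0 0 0'|grep -E 'ee_pos|force'
python3 - <<'E'
from h import *
c=calibration("wrist");T=np.linalg.inv(np.array(c["tool_from_camera"]));K=np.array(c["intrinsics"])
for y in (0,.005,.01,.019):
  for z in(-.011,.011):
    p=T@[0,y,z,1]; q=K@[p[0],-p[1],-p[2]]; print(y,z,q[:2]/q[2])
E
```

```text
ee_pos: [0.5239, -0.1657, 0.1101]
ft_force: [0.5, 0.8, 0.6]
ee_pos: [0.5239, -0.1657, 0.1096]
ft_force: [-0.2, -0.3, -0.3]
ee_pos: [0.5239, -0.1657, 0.109]
ft_force: [-0.3, 0.8, 0.4]
ee_pos: [0.5239, -0.1657, 0.1085]
ft_force: [0.3, 0.5, 0.4]
0 -0.011 [322.08566834 307.18617384]
0 0.011 [322.1377975  265.38649074]
0.005 -0.011 [322.0300606  302.47540296]
0.005 0.011 [322.07873269 261.68435717]
0.01 -0.011 [321.97739665 298.0140129 ]
0.01 0.011 [322.02290345 258.18502697]
0.019 -0.011 [321.88930766 290.5516148 ]
0.019 0.011 [321.92975571 252.34660367]
```

```bash
python3 -m inch '0 0 -0.4 0 0 0;0 0 -0.7 0 0 0'|grep -E 'ee_pos|force'; python3 -m inch '0 0 -0.4 0 0 0;0 0 -0.7 0 0 0'|grep -E 'ee_pos|force';python3 -m inch '0 0 -0.4 0 0 0;0 0 -0.7 0 0 0'|grep -E 'ee_pos|force'
```

```text
ee_pos: [0.524, -0.1657, 0.1079]
ft_force: [-0.0, -0.1, -0.3]
ee_pos: [0.524, -0.1657, 0.1071]
ft_force: [0.1, -0.1, 0.2]
ee_pos: [0.5239, -0.1657, 0.1064]
ft_force: [-0.2, 0.4, 0.1]
```

```bash
python3 -m inch '0 0 -0.4 0 0 0;0 0 -0.7 0 0 0'|grep -E 'ee_pos|force'; python3 -m inch '0 0 -0.4 0 0 0;0 0 -0.7 0 0 0'|grep -E 'ee_pos|force';python3 -m inch '0 0 -0.4 0 0 0;0 0 -0.7 0 0 0'|grep -E 'ee_pos|force'
```

```text
ee_pos: [0.5239, -0.1657, 0.1057]
ft_force: [-0.5, -1.0, 0.2]
ee_pos: [0.524, -0.1657, 0.1051]
ft_force: [0.0, -0.5, -1.1]
ee_pos: [0.524, -0.1657, 0.1044]
ft_force: [0.3, 0.0, -0.3]
```

```bash
python3 -m inch '0 0 -0.4 0 0 0;0 0 -0.7 0 0 0'|grep -E 'ee_pos|force'; python3 -m inch '0 0 -0.4 0 0 0;0 0 -0.7 0 0 0'|grep -E 'ee_pos|force';python3 -m inch '0 0 -0.4 0 0 0;0 0 -0.7 0 0 0'|grep -E 'ee_pos|force'
python3 - <<'E'
from h import *
im=read_camera("side"); c=calibration("side");K=np.array(c["intrinsics"]);s=r.sense()
cr=cv2.resize(im[270:340,260:350,::-1],None,fx=8,fy=8,interpolation=cv2.INTER_CUBIC)
for y in(-.01,0,.01,.02):
  p=np.array(c["rotation"]).T@(s["ee_pos"]+np.array(s["orientation"])@[0,y,0]-c["origin"]); q=K@[p[0],-p[1],-p[2]]; q=q[:2]/q[2]; print(y,(q-[260,270])*8)
cv2.imwrite("pics/s3.png",cv2.convertScaleAbs(cr,alpha=1.6,beta=10))
E
```

```text
ee_pos: [0.524, -0.1657, 0.1037]
ft_force: [-0.0, -0.1, -0.2]
ee_pos: [0.5239, -0.1657, 0.1029]
ft_force: [0.2, -0.8, -0.5]
ee_pos: [0.5239, -0.1658, 0.1023]
ft_force: [-0.2, -0.4, -0.2]
-0.01 [331.56163197 303.59138914]
0 [333.20651568 332.35826981]
0.01 [334.82323454 360.63258381]
0.02 [336.4125058  388.42687487]
```

View pics/s3.png

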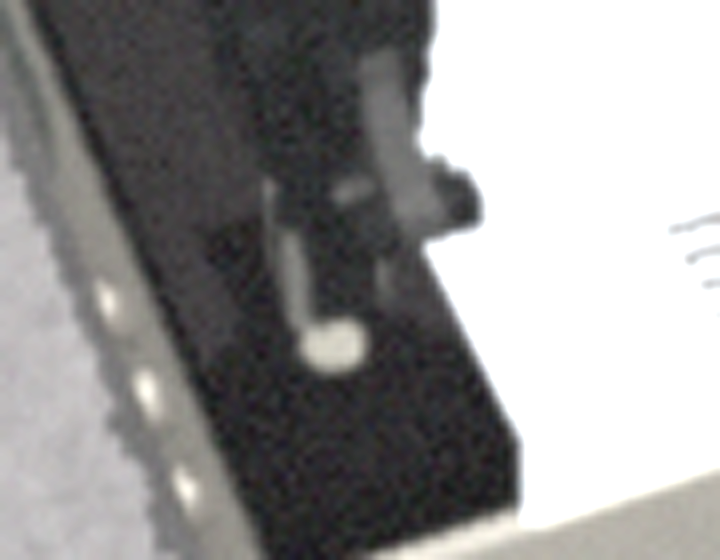

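In the side crop the tip bottom is at about (310,330) and the dot at (333,345), so they are only a few mm apart. The tip seems to be roughly at TCP height.

```bash
python3 -m inch '0 0 -0.4 0 0 0;0 0 -0.6 0 0 0'|grep -E 'ee_pos|force'; python3 -m inch '0 0 -0.4 0 0 0;0 0 -0.6 0 0 0'|grep -E 'ee_pos|force';python3 -m inch '0 0 -0.4 0 0 0;0 0 -0.6 0 0 0'|grep -E 'ee_pos|force'
```

```text
ee_pos: [0.524, -0.1657, 0.1017]
ft_force: [0.9, 0.5, 0.4]
ee_pos: [0.524, -0.1657, 0.1011]
ft_force: [0.1, -0.3, -0.6]
ee_pos: [0.5239, -0.1657, 0.1004]
ft_force: [-0.4, -0.0, 0.3]
```

```bash
python3 -m inch '0 0 -0.4 0 0 0;0 0 -0.6 0 0 0'|grep -E 'ee_pos|force'; python3 -m inch '0 0 -0.4 0 0 0;0 0 -0.6 0 0 0'|grep -E 'ee_pos|force'
```

```text
ee_pos: [0.5239, -0.1657, 0.0998]
ft_force: [-1.1, -0.1, 0.4]
ee_pos: [0.5239, -0.1657, 0.0992]
ft_force: [1.3, 0.2, -0.5]
```

```bash
python3 -m inch '0 0 -0.4 0 0 0;0 0 -0.6 0 0 0'|grep -E 'ee_pos|force'; python3 -m inch '0 0 -0.4 0 0 0;0 0 -0.6 0 0 0'|grep -E 'ee_pos|force';python3 -m inch '0 0 -0.4 0 0 0;0 0 -0.6 0 0 0'|grep -E 'ee_pos|force'
```

```text
ee_pos: [0.5239, -0.1657, 0.0987]
ft_force: [0.1, 0.5, 0.0]
ee_pos: [0.5239, -0.1657, 0.0981]
ft_force: [-0.3, -0.2, 0.2]
ee_pos: [0.5239, -0.1657, 0.0974]
ft_force: [0.3, 0.4, -0.3]
```

```bash
python3 -m inch '0 0 -0.4 0 0 0;0 0 -0.6 0 0 0'|grep -E 'ee_pos|force'; python3 -m inch '0 0 -0.4 0 0 0;0 0 -0.6 0 0 0'|grep -E 'ee_pos|force'; python3 -m inch '0 0 -0.4 0 0 0;0 0 -0.6 0 0 0'
```

```text
ee_pos: [0.5239, -0.1657, 0.0968]
ft_force: [-0.6, -0.0, 0.2]
ee_pos: [0.5239, -0.1657, 0.0962]
ft_force: [0.4, 0.5, -0.2]
time: 11.63
ee_pos: [0.5239, -0.1657, 0.0956]
orientation: [[-0.092, -0.0, -0.996], [0.996, 0.0, -0.092], [0.0, -1.0, 0.0]]
ft_force: [0.1, -0.3, -0.2]
opening: 0.001
```

```bash
python3 -m inch '0 0 -0.4 0 0 0;0 0 -0.8 0 0 0'|grep -E 'ee_pos|force'; python3 -m inch '0 0 -0.4 0 0 0;0 0 -0.8 0 0 0'|grep -E 'ee_pos|force';python3 -m inch '0 0 -0.4 0 0 0;0 0 -0.8 0 0 0'|grep -E 'ee_pos|force'
python3 - <<'E'
from h import *
im=read_camera("wrist"); cv2.imwrite("pics/w3.png",cv2.resize(im[200:360,220:420,::-1],None,fx=3.5,fy=3.5,interpolation=cv2.INTER_CUBIC))
E
```

```text
ee_pos: [0.524, -0.1657, 0.0949]
ft_force: [0.6, -0.0, -0.3]
ee_pos: [0.524, -0.1657, 0.094]
ft_force: [0.1, -0.2, -0.5]
ee_pos: [0.5239, -0.1657, 0.0932]
ft_force: [0.0, 0.8, 0.6]
```

View pics/w3.png

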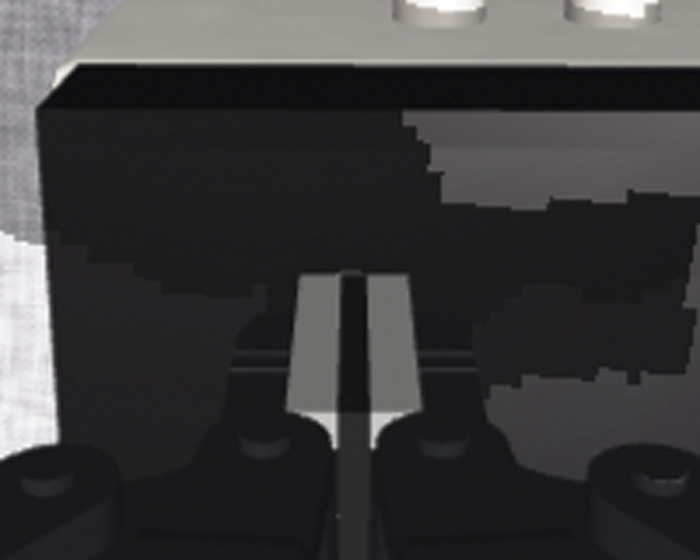

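The tips at crop (355,272) now cover the dot. By projection, with an 11 mm half-width, they are still up to about 10 mm above the rail.

```bash
python3 -m inch '0 0 -0.4 0 0 0;0 0 -0.8 0 0 0'|grep -E 'ee_pos|force'; python3 -m inch '0 0 -0.4 0 0 0;0 0 -0.8 0 0 0'|grep -E 'ee_pos|force';python3 -m inch '0 0 -0.4 0 0 0;0 0 -0.8 0 0 0'|grep -E 'ee_pos|force'
```

```text
ee_pos: [0.524, -0.1657, 0.0925]
ft_force: [-0.4, -0.3, 0.5]
ee_pos: [0.524, -0.1657, 0.0917]
ft_force: [0.1, -0.1, -0.3]
ee_pos: [0.5239, -0.1657, 0.0908]
ft_force: [-0.2, 0.2, 0.4]
```

```bash
python3 -m inch '0 0 -0.4 0 0 0;0 0 -0.8 0 0 0'|grep -E 'ee_pos|force'; python3 -m inch '0 0 -0.4 0 0 0;0 0 -0.8 0 0 0'|grep -E 'ee_pos|force';python3 -m inch '0 0 -0.4 0 0 0;0 0 -0.8 0 0 0'|grep -E 'ee_pos|force'
```

```text
ee_pos: [0.524, -0.1657, 0.0901]
ft_force: [0.3, 0.4, 0.6]
ee_pos: [0.524, -0.1657, 0.0893]
ft_force: [-0.7, -0.1, -0.1]
ee_pos: [0.5239, -0.1657, 0.0884]
ft_force: [0.1, 0.6, -0.8]
```

```bash
python3 -m inch '0 0 -0.4 0 0 0;0 0 -0.8 0 0 0'|grep -E 'ee_pos|force'; python3 -m inch '0 0 -0.4 0 0 0;0 0 -0.8 0 0 0'|grep -E 'ee_pos|force'
```

```text
ee_pos: [0.524, -0.1658, 0.0877]
ft_force: [-0.5, -0.3, 0.0]
ee_pos: [0.524, -0.1657, 0.0874]
ft_force: [-0.9, 0.2, 4.4]
```

Contact at TCP z=0.0874 with 4.4 N. I now hold, then slide along the rail.

```bash
python3 -m inch '0 0 0 0 0 0;-0.2 2 0 0 0 0;-0.5 5 0 0 0 0;-0.8 9 0 0 0 0;-1.2 13 0 0 0 0;-1.6 17 0 0 0 0;-2 21 0 0 0 0;-2.3 25 0 0 0 0'|grep -E 'ee_pos|force'
```

```text
ee_pos: [0.522, -0.1407, 0.0874]
ft_force: [0.9, -3.5, 4.1]
```

```bash
python3 -m inch '-0.4 4 0 0 0 0;-0.7 8 0 0 0 0;-1.1 12 0 0 0 0;-1.5 16 0 0 0 0;-1.8 20 0 0 0 0;-1.8 20 0 0 0 0'|grep -E 'ee_pos|force'
```

```text
ee_pos: [0.5201, -0.12, 0.0874]
ft_force: [0.1, -1.7, 5.3]
```

```bash
python3 -m inch '-0.5 5 0 0 0 0;-0.9 10 0 0 0 0;-1.4 15 0 0 0 0;-1.9 20 0 0 0 0;-2.3 25 0 0 0 0;-2.8 30 0 0 0 0;-3.2 35 0 0 0 0;-3.7 40 0 0 0 0'|grep -E 'ee_pos|force'
```

```text
ee_pos: [0.5162, -0.0804, 0.0871]
ft_force: [0.9, -4.9, 6.1]
```

```bash
python3 -m inch '-0.5 5 0 0 0 0;-0.9 10 0 0 0 0;-1.4 15 0 0 0 0;-1.9 20 0 0 0 0;-2.3 25 0 0 0 0;-2.8 30 0 0 0 0;-3.2 35 0 0 0 0;-3.7 40 0 0 0 0'|grep -E 'ee_pos|force'
```

```text
ee_pos: [0.5124, -0.0405, 0.0871]
ft_force: [-0.1, -3.6, 6.0]
```

```bash
python3 -m inch '-0.3 3 0 0 0 0;-0.6 6 0 0 0 0;-0.9 9 0 0 0 0;-1.1 12 0 0 0 0'|grep -E 'ee_pos|force'; python3 -m inch '-0.3 3 0 0 0 0;-0.6 6 0 0 0 0'|grep -E 'ee_pos|force';python3 -m inch '-0.3 3 0 0 0 0;-0.6 6 0 0 0 0'|grep -E 'ee_pos|force'
```

```text
ee_pos: [0.5112, -0.0286, 0.087]
ft_force: [0.3, -3.9, 5.2]
ee_pos: [0.5106, -0.0225, 0.087]
ft_force: [-0.2, -4.1, 5.6]
ee_pos: [0.5087, -0.0149, 0.0855]
ft_force: [0.7, 0.0, 0.1]
```

The force vanished and z dropped at y≈-0.015, so the tips have found the pocket, in agreement with the images (centre y≈-0.002). I now centre and press.

```bash
python3 -m inch '-0.3 4 0 0 0 0;-0.7 8 0 0 0 0;-1 12 0 0 0 0;-1 12 -2 0 0 0;-1 12 -4 0 0 0;-1 12 -6 0 0 0'|grep -E 'ee_pos|force'; python3 -m inch '0 0 -1 0 0 0;0 0 -2 0 0 0;0 0 -2 0 0 0'|grep -E 'ee_pos|force'; python3 -m inch '0 0 -1 0 0 0;0 0 -2 0 0 0;0 0 -2 0 0 0'|grep -E 'ee_pos|force'
```

```text
ee_pos: [0.509, -0.0046, 0.0805]
ft_force: [-0.8, -0.9, -0.4]
ee_pos: [0.509, -0.0049, 0.0786]
ft_force: [-0.3, 0.3, -0.5]
ee_pos: [0.5094, -0.0049, 0.0771]
ft_force: [0.3, -0.3, 1.6]
```

```bash
python3 -m inch '0 0 -1 0 0 0;0 0 -2 0 0 0;0 0 -2 0 0 0'|grep -E 'ee_pos|force'; python3 -m inch '0 0 -1 0 0 0;0 0 -1.5 0 0 0;0 0 -1.5 0 0 0'|grep -E 'ee_pos|force'
```

```text
ee_pos: [0.5094, -0.0048, 0.0754]
ft_force: [-1.2, -0.8, 4.1]
ee_pos: [0.5094, -0.0048, 0.0735]
ft_force: [-0.2, -0.9, 3.5]
```

```bash
python3 -m inch '0 0 -1 0 0 0;0 0 -2 0 0 0;0 0 -2 0 0 0'|grep -E 'ee_pos|force'; python3 -m inch '0 0 -0.7 0 0 0;0 0 -1.2 0 0 0;0 0 -1.2 0 0 0'|grep -E 'ee_pos|force'
```

```text
ee_pos: [0.5094, -0.0049, 0.0713]
ft_force: [-0.5, -0.6, 3.8]
ee_pos: [0.5094, -0.0048, 0.0701]
ft_force: [-0.2, -1.4, 2.0]
```

```bash
python3 -m inch '0 0 -0.5 0 0 0;0 0 -1 0 0 0;0 0 -1 0 0 0'|grep -E 'ee_pos|force'
```

```text
ee_pos: [0.5094, -0.0049, 0.0693]
ft_force: [0.1, -0.9, 3.1]
```

```bash
python3 -m inch '0 0 -0.5 0 0 0;0 0 -1 0 0 0;0 0 -1 0 0 0'|grep -E 'ee_pos|force|time'
```

```text
time: 19.18
ee_pos: [0.5094, -0.0048, 0.0693]
ft_force: [-2.4, -0.5, 7.9]
```

It stopped at z=0.0693 with the force rising to 8 N, and travelled about 8 mm, so the catch has bottomed. I lift straight away.

```bash
python3 -m inch '0 0 0 0 0 0;0 0 5 0 0 0;0 0 15 0 0 0;0 0 35 0 0 0;0 0 70 0 0 0;0 0 105 0 0 0;0 0 140 0 0 0;-30 0 150 0 0 0;-70 0 150 0 0 0;-110 0 150 0 0 0;-150 0 150 0 0 0;-150 0 150 0 0 0'
python3 - <<'E'
from h import *
im=read_camera("top")[:,:,::-1]; cv2.imwrite("pics/top2.png",im)
E
```

```text
time: 20.18
ee_pos: [0.3522, -0.0035, 0.2181]
orientation: [[-0.092, -0.004, -0.996], [0.996, 0.001, -0.092], [0.001, -1.0, 0.004]]
ft_force: [0.3, 0.3, 0.1]
opening: 0.003
```

View pics/top2.png

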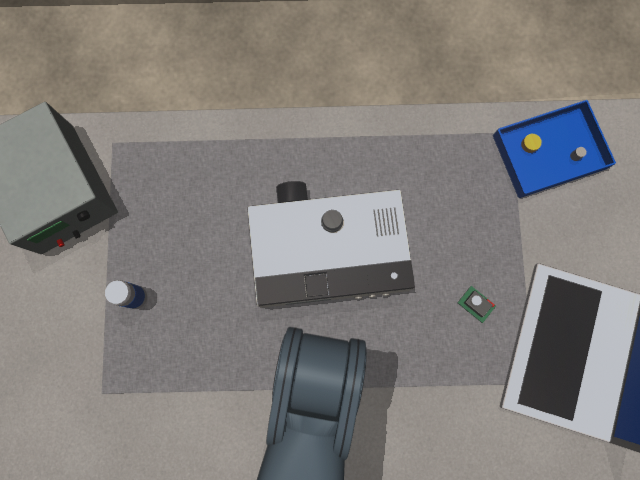

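The arm is clear. The lens (332,220), can (125,293) and module (477,303) are at the same pixels as at the start.

```bash
python3 -c "
from bench import workorder; workorder.close_job()"
```

```text
the job is handed in; nothing more can be done
```

The catch is pressed fully down, the hand is clear, and I handed the job in at about 20 s of the 58 s allowed; the hand-in returned no verdict.

- **Touch and slide:** With the gripper shut, the fingertips touched the rail on the white dot at about 4 N. They then slid along its top at 4–6 N upward force and entered the pocket about 150 mm along, which agreed with the images.
- **Press:** The catch gave way at about 4 N and moved about 8 mm. It then stopped, and the force rose to about 8 N. That is my evidence that it bottomed, since I did not check the catch depth separately by camera.
- **Last checks:** After I lifted clear, the wrist force read about zero. The lens, can and module were at the same pixels in the top view as at the start.
- **Disagreement:** The description puts the fingertips 19 mm ahead of the TCP. Contact on the rail came with the TCP about 12 mm below the rail top, so the shut tips appear to stand about 12 mm behind the TCP. I went by force rather than the nominal height.

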